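Start the drying oven from its desk control station

TASK

Start the drying oven from the low control station on the desk, only pressing with the fingertips: first tip the rocker switch over by pushing down its raised far end, then press the square key fully in so that it stays down, and then press the round key fully in and let it come back up. Keep strictly to that order, do not press the long bar key, and do not move or pick up the things standing beside the station.

Things in the scene. Friction and masses are not known exactly. Their poses are not given: they have to be found in the camera images.
- console: low control station fixed to the desk: aluminium carrier 100 (x) x 276 (y) x 12 mm with 49 mm high end caps; it carries four grey modules in a row along its y at y = -96, -32, 32, 96 mm (x = 0), in an order that varies. Origin: centre of its underside on the desk (z = 0); z up, x away from the robot (turned up to 0.15 rad). The tall oven stands at y below 0.13, front face x = 0.61
- rocker_module: module with the rocker switch: fixed grey box 92 (x) x 62 x 34 mm; origin at the centre of its underside, 12 mm above the desk, so its top is 46 mm above the desk; axes as the console's. Rocker: black, 44 (x) x 26 mm, see the point and joint
- square_module: module with the square key: fixed grey box 92 (x) x 62 x 34 mm; origin at the centre of its underside, 12 mm above the desk, so its top is 46 mm above the desk; axes as the console's. The key is black, 30 x 30 mm, at the module's centre, its top 12 mm above the module's top when up and 6 mm when fully in
- round_module: module with the round key: fixed grey box 92 (x) x 62 x 34 mm; origin at the centre of its underside, 12 mm above the desk, so its top is 46 mm above the desk; axes as the console's. The key is black, 32 mm in diameter, at the module's centre, its flat top 12 mm above the module's top when up and 6 mm when fully in
- bar_module: module with the long bar key (lamp test, not to be pressed): fixed grey box 92 (x) x 62 x 34 mm; origin at the centre of its underside, 12 mm above the desk, so its top is 46 mm above the desk; axes as the console's. The key is black, 54 (x) x 18 (y) mm, at the module's centre, its top 12 mm above the module's top
- rocker_far (a point): where to push: point on the rocker's far (+x) land, 16 mm from the pivot, mid-width; moves with it. The rocker is two flat lands 22 mm long in a shallow V over a pivot along y (module x = 0, 6 mm above the module's top). At the start the far land slopes up 0.4 rad, this point 16 mm above the module's top, 13 mm beyond the pivot; tipped over, the far land is level at 10 mm
- square_top (a point): centre of the square key's top face; moves with the key
- round_top (a point): centre of the round key's top face; moves with the key
- bar_top (a point): centre of the bar key's top face; moves with the key
- rocker (a joint): rocker angle in rad: 0 off (far end raised), 0.4 fully tipped over (far end down). No spring: it stays where it is left, held by friction; about 2 to 3 N at its far end moves it
- square_key (a joint): travel of the square key in m: 0 up, 0.006 fully in. No spring: it takes about 2.5 N to move and stays where it is left
- round_key (a joint): travel of the round key in m: 0 up, 0.006 fully in (3.2 N); a spring brings it back up when let go
- bar_key (a joint): travel of the bar key in m: 0 up, 0.006 fully in (3.2 N); spring return
- gauge: loose grey coating thickness gauge lying right of the station, 102 (x) x 54 x 27 mm; origin at the centre of its underside
- jar: loose white screw-cap jar, 68 mm in diameter, 66 mm high, further right of the station; origin at the centre of its underside
- dropper: loose brown dropper bottle, 34 mm in diameter, 103 mm high, standing right of the station; origin at the centre of its underside
- brass_weight: loose brass weight with a knob, 32 mm in diameter, 46 mm high, standing left of the station; origin at the centre of its underside

How it is judged:
On the way, in this order (a step that is already met when the one before it is completed fails the run):
1. the rocker is tipped over (above 0.36 of 0.4 rad) by the fingers (value of joint rocker above 0.36 rad and contact force between the fingers and rocker_module above 0.4 N), for 0.04 s.
2. with the rocker over, the square key is pressed in (above 5 of 6 mm) by the fingers (value of joint rocker above 0.34 rad and value of joint square_key above 0.005 m and contact force between the fingers and square_module above 0.4 N), for 0.04 s.
3. with the rocker over and the square key down, the round key is pressed in (above 5 of 6 mm) by the fingers (value of joint rocker above 0.34 rad and value of joint square_key above 0.0045 m and value of joint round_key above 0.005 m and contact force between the fingers and round_module above 0.4 N), for 0.04 s.
At the end, for the whole second after the job is handed in: the rocker is over (above 0.34 rad), the square key is down (above 4.5 mm), the round and bar keys are up (within 1 mm), and the gauge, jar, dropper bottle and weight are within 20 mm of where they stood (value of joint rocker above 0.34 rad and value of joint square_key above 0.0045 m and value of joint each of round_key, bar_key below 0.001 m and distance of each of gauge, jar, dropper, brass_weight from where it was at the start of the episode below 0.02 m); the robot touches nothing.
It fails at once if the square key is pressed (over 3 mm) before the rocker is over (value of joint square_key above 0.003 m and value of joint rocker below 0.34 rad).
It fails at once if the round key is pressed (over 3 mm) before the rocker is over and the square key is down (value of joint round_key above 0.003 m and (value of joint rocker below 0.34 rad or value of joint square_key below 0.0045 m)).
It fails at once if the bar key is pressed (over 3 mm) (value of joint bar_key above 0.003 m).
It fails at once if the gauge, jar, dropper bottle or brass weight is moved, lifted or carried more than 20 mm (distance of any of gauge, jar, dropper, brass_weight from where it was at the start of the episode above 0.02 m).
It also fails if it takes over 48 s, if anything falls off the work surface, if the arm or the gripper's body presses on something with over 40 N, if the wrist force passes 120 N, or if a joint passes its speed limit or range.

ROBOT

A 6-joint arm with a two-finger parallel gripper is mounted at the origin on a cart in front of the work surface, level with it; the furniture and walls round the work are solid. World frame = base frame: x ahead of the robot, y to its left, z up, the work surface at z = 0. Lengths are in m, angles in rad, forces in N, time in s.
With the tool pointing down it reaches from about 0.35 to 0.85 m from the base axis. Payload 8.1 kg.
Tool frame: the origin (TCP) lies on the mounting face of the last link; the fingertips stand 186 mm ahead of it and the grasp point (between the pads) lies 167 mm ahead of it (robot.finger_overhang is the distance from the TCP to the fingertips, in m); z points along the fingers, y is the line along which they close (so a half turn about z gives the same grasp; the last joint's range is limited). The gripper opens to 93 mm and grips with 3 to 60 N. Pads are 15 mm wide; open, the fingers measure 128 mm over their backs; the gripper's body (75 mm by 188 mm) begins 65 mm behind the grasp point.
Start: joints at [-1.233, 0.13, 1.488, -0, 1.523, -0.085], TCP at [0.246, -0.547, 0.405] pointing down, gripper open.
Joint ranges: [-2.96, 2.96], [-0.89, 2.26], [0.02, 2.5], [-1.34, 4.48], [0, 2.73], [-2.66, 2.66]. Speed limits (rad/s): [2.39, 2.39, 2.79, 3.14, 3.14, 3.14].

INTERFACE

Orientations are given as a rotation vector (axis times angle).
In Python, from plant import readout, read_camera, get_calibration, job, robot gives the robot as it stands.
- The arm moves only by the shell command python3 -m handwheel 'ROWS' [FORCE]. ROWS is JSON, a list of rows, each a list of 5 numbers: the shift along the world's x, y, z in cm, then the turn about the world's z in rad, then the closure, from 0 (fully open) to 1 (shut). In form: [[tx, ty, tz, spin, gripper], ...]. A call has 1 to 10 rows; each row shifts and turns the commanded pose from where the row before left it; what a row does not reach is not made up. A row lasts 1/8 s, in which the tool goes at most 62.5 mm and 10.7 degrees, less where a joint would pass 70% of its speed; a pose out of reach is approached as far as the arm can. A call is refused whole if a number of a shift passes 6.25 or a number of a turn 0.188, either way. A call with a gripper value outside its range is refused whole. The fingers move at their own pace and stop on an object; FORCE is the grip in N (left out, the last holds). Time passes only in rows, so rows that do not move let the fingers close. It gives the time, the measured TCP pose, the force, the opening and the grip force at its end, in the units of the state.
- readout.read_state(): the state, without advancing time (a new reading comes with each control period).
- read_camera(name): name is "scene" or "top" or "wrist"; returns the picture (384x512x3 uint8, red, green, blue); there is no depth.
- get_calibration(name): a dict with "fovy" (degrees; the focal length in pixels is half the picture's height over the tangent of half this angle, whatever the lens; pixels are square), "cx", "cy" (the principal point, pixels), "pose" (4x4, takes a point from camera to world coordinates). Camera axes: x right, y down, z forward; pixel columns grow to the right and rows downward; lengths in m; the calibration is good to about 2 mm. A picture is of the moment at which its call begins: read the wrist's pose just before it. get_calibration takes no time and is no camera call; for the wrist camera it gives the pose at the moment of the call.
- job.close_job(): hands the job in; it is judged then, once.
The state is a dict: "t": time; "q": joint angles; "dq": joint speeds; "joint_torque": joint torques, N m; "tool_pos": TCP position; "orientation": TCP orientation; "force": force on the tool from outside, world axes, zero at the start; "wrist_torque": the same for the moment, N m; "opening": finger opening in m; "gripper_force": force on a finger pad.
Only numpy, scipy, OpenCV 4.12 (cv2) and the standard library are available. Lean on these libraries where they do the work, as an engineer would, in place of code of your own. Each camera call takes 0.05 s, during which the arm holds its last target. There are 200 camera calls.

## Working session

There is one attempt and no reset: what is moved stays moved. The work goes in short steps, Python scripts to look and compute and a shell command to move; the robot and the scene stay as the last step left them, time stands still between calls to the robot, and variables do not carry over. Pictures are saved under pics/ and viewed, at most 10 in all, crops included, and the job is handed in when it is done.

```bash
mkdir -p pics; python3 - <<'E'
from plant import readout, read_camera, get_calibration, robot
import cv2,numpy as np
for n in ("scene","top"):
    c=get_calibration(n); print(n,c["fovy"],c["cx"],c["cy"],np.round(c["pose"],4).tolist(), [k for k in c])
    cv2.imwrite(f"pics/{n}0.png",cv2.cvtColor(read_camera(n),cv2.COLOR_RGB2BGR))
s=readout.read_state(); print(s["t"],s["tool_pos"],s["orientation"],s["opening"])
E
```

```text
scene 56.13892971445335 261.113815364051 192.97490542047592 [[-0.721, -0.257, 0.6436, -0.0751], [-0.6929, 0.283, -0.6632, 0.8721], [-0.0117, -0.924, -0.3821, 0.4381], [0.0, 0.0, 0.0, 1.0]] ['fovy', 'cx', 'cy', 'pose']
top 48.194863916885765 246.82205576088305 194.2104611411798 [[0.0012, -0.9937, 0.1118, 0.4338], [-0.9999, -0.0025, -0.0119, 0.2742], [0.0121, -0.1117, -0.9937, 1.0784], [0.0, 0.0, 0.0, 1.0]] ['fovy', 'cx', 'cy', 'pose']
0.1 [ 0.2461335  -0.54697083  0.40380969] [-3.07012317e+00 -6.58863752e-01  3.59351097e-04] 0.09330658680190858
```

View pics/top0.png

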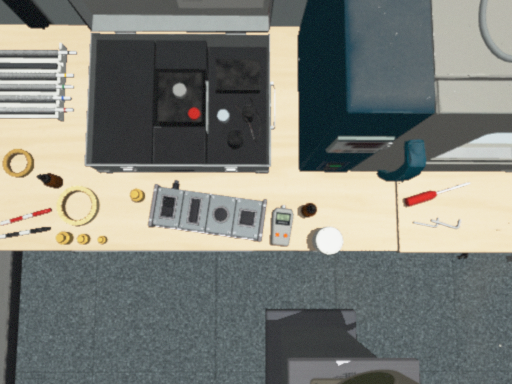

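View pics/scene0.png

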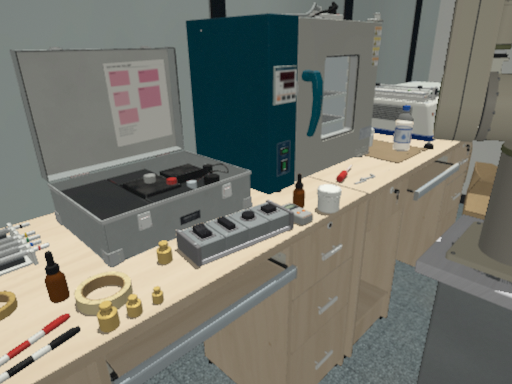

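The top view shows the station between columns 150 and 266 and rows 185 and 240. The gauge is at (282,226), the dropper at (308,210), the jar at (328,240) and the brass weight at (137,195). I'll enlarge both views.

```bash
python3 - <<'E'
import cv2,numpy as np
a=cv2.imread("pics/top0.png")[180:245,145:275]; b=cv2.imread("pics/scene0.png")[195:265,170:330]
a=cv2.resize(a,None,fx=6,fy=6,interpolation=cv2.INTER_CUBIC);b=cv2.resize(b,None,fx=5,fy=5,interpolation=cv2.INTER_CUBIC)
cv2.imwrite("pics/ca.png",a);cv2.imwrite("pics/cb.png",b)
E
```

```text
(no output)
```

View pics/ca.png

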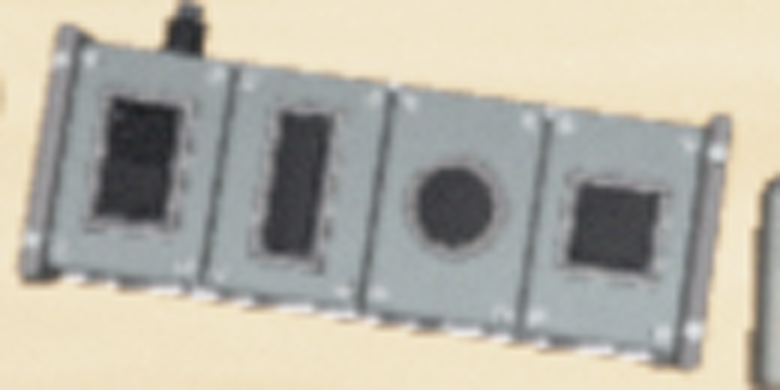

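View pics/cb.png

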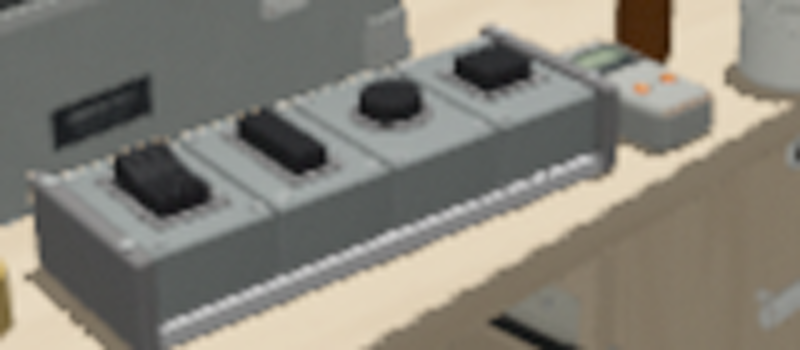

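The order from +y to -y is rocker, bar, round, square. In the top crop the key tops are at rocker (138,160), bar (299,184), round (454,208) and square (614,228). In the scene crop they are at round (390,93), bar (283,135) and square (492,62).

```bash
cat > h.py <<'E'
from plant import get_calibration
import numpy as np
def ray(n,p):
    c=get_calibration(n); f=192/np.tan(np.radians(c["fovy"])/2); P=np.array(c["pose"])
    d=P[:3,:3]@np.array([(p[0]-c["cx"])/f,(p[1]-c["cy"])/f,1]); return P[:3,3],d/np.linalg.norm(d)
def plane(n,p,z):
    o,d=ray(n,p); return o+d*(z-o[2])/d[2]
def tri(*v):
    A=0;b=0
    for n,p in v:
        o,d=ray(n,p); M=np.eye(3)-np.outer(d,d); A=A+M;b=b+M@o
    return np.linalg.solve(A,b)
E
python3 - <<'E'
from h import *
np.set_printoptions(precision=4,suppress=True)
T=lambda x,y:((x+.5)/6-.5+145,(y+.5)/6-.5+180)
S=lambda x,y:((x+.5)/5-.5+170,(y+.5)/5-.5+195)
t=dict(rock=(138,160),bar=(299,184),rnd=(454,208),sq=(614,228)); s=dict(bar=(283,135),rnd=(390,93),sq=(492,62))
q={}
for k in t:
    q[k]=plane("top",T(*t[k]),.058 if k!="rock" else .052)
    print(k,q[k], tri(("top",T(*t[k])),("scene",S(*s[k]))) if k in s else "", plane("scene",S(*s[k]),.058) if k in s else "")
# module corners at z=.046 (y+ side far, near; y- side far, near of the row)
d=q["rock"]-q["sq"]; print(np.arctan2(-d[0],d[1]), np.linalg.norm(d[:2]))
n=(q["bar"]-q["rnd"])[:2];print(n,(q["bar"]+q["rnd"])/2)
for nm,p in dict(gauge=(282,226),drop=(308,210),jar=(328,240),weight=(137,195)).items(): print(nm,plane("top",p,.04))
E
```

```text
rock [0.5198 0.4516 0.052 ]  
bar [0.5099 0.3867 0.058 ] [0.5103 0.3873 0.0541] [0.5046 0.3924 0.058 ]
rnd [0.5005 0.3252 0.058 ] [0.501  0.3257 0.0571] [0.5001 0.3275 0.058 ]
sq [0.4926 0.2618 0.058 ] [0.493  0.2618 0.0545] [0.488  0.2675 0.058 ]
-0.14187764135718745 0.19176970890818493
[0.0094 0.0615] [0.5052 0.3559 0.058 ]
gauge [0.4735 0.1767 0.04  ]
drop [0.5124 0.1132 0.04  ]
jar [0.44  0.066 0.04 ]
weight [0.548  0.5283 0.04  ]
```

```bash
python3 -m handwheel '[[2.5,5.6,0,0.18,1],[2.5,5.6,0,0.18,1],[2.5,5.6,0,0.18,1],[2.5,5.6,0,0.18,1],[2.5,5.6,0,0.18,1],[1,6,0,0.18,1],[1,6,0,0.18,1],[1,6,0,0.18,1],[1,6,0,0.18,1],[1,6,0,0.18,1]]' 20
```

```text
t: 1.35
tool_pos: [0.4209, 0.0348, 0.4047]
orientation: [1.385, 2.82, 0.0]
force: [1.2, -0.8, -0.4]
opening: 0.0009
gripper_force: 0.0
```

```bash
python3 -m handwheel '[[1.4,5.2,0,0.0965,1],[1.4,5.2,0,0.0965,1],[1.4,5.2,0,0.0965,1],[1.4,5.2,0,0.0965,1],[1.4,5.2,-1,0.0965,1],[1.4,5.2,-2,0.0965,1],[1.4,5.2,-3,0.0965,1],[1.4,5.0,-3,0.0965,1],[0,0,0,0,1],[0,0,0,0,1]]'
python3 - <<'E'
from plant import readout, read_camera
from h import *
import cv2
s=readout.read_state(); print(s["tool_pos"],s["orientation"],s["opening"],s["force"])
a=cv2.cvtColor(read_camera("wrist"),cv2.COLOR_RGB2BGR)
c=get_calibration("wrist");print(c["fovy"],np.round(c["pose"],3).tolist())
cv2.imwrite("pics/w1.png",a)
E
```

```text
t: 2.6
tool_pos: [0.5331, 0.4466, 0.3143]
orientation: [-0.231, -3.132, 0.002]
force: [0.4, -0.4, 0.6]
opening: 0.0003
gripper_force: 0.0
[0.53310167 0.44660277 0.31426728] [-2.30985735e-01 -3.13238069e+00  1.79241084e-03] 0.00029061186433791615 [ 0.38834938 -0.43902239  0.60348159]
70.59490490617841 [[0.147, 0.959, 0.241, 0.469], [0.989, -0.142, -0.035, 0.456], [0.001, 0.243, -0.97, 0.295], [0.0, 0.0, 0.0, 1.0]]
```

View pics/w1.png

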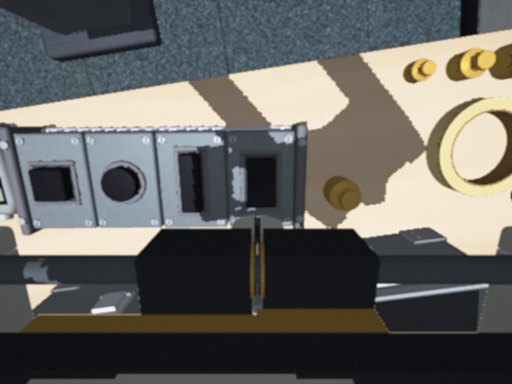

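The wrist view shows the rocker at (262,182), the bar at (190,182), round at (120,183), square at (52,184) and the closed fingertips at (257,222). I'll cross-check these against the top-view positions.

```bash
python3 - <<'E'
from h import *
for k,p,z in(("rock",(262,182),.052),("bar",(190,182),.058),("rnd",(120,183),.058),("sq",(52,184),.058)): print(k,plane("wrist",p,z).round(4))
E
```

```text
rock [0.5221 0.4528 0.052 ]
bar [0.5114 0.3892 0.058 ]
rnd [0.5031 0.327  0.058 ]
sq [0.495  0.2666 0.058 ]
```

```bash
python3 -m handwheel '[[0,0.4,-3,0,1],[0,0,-2.5,0,1],[0,0,-0.8,0,1],[0,0,-0.4,0,1],[0,0,-0.3,0,1],[0,0,0,0,1]]'
```

```text
t: 3.4
tool_pos: [0.534, 0.451, 0.2465]
orientation: [0.231, 3.13, 0.003]
force: [2.4, -0.7, 2.7]
opening: 0.0005
gripper_force: 1.4
```

Contact has been made at a tip height of about 0.0605. I'll continue down in small steps.

```bash
python3 -m handwheel '[[0,0,-0.2,0,1],[0,0,-0.2,0,1],[0,0,-0.1,0,1],[0,0,0,0,1]]'; python3 -m handwheel '[[0,0,-0.15,0,1],[0,0,0,0,1]]'
```

```text
t: 3.9
tool_pos: [0.5336, 0.4512, 0.2422]
orientation: [0.23, 3.132, 0.002]
force: [-2.4, -4.2, 15.7]
opening: 0.0001
gripper_force: 7.8
t: 4.15
tool_pos: [0.5336, 0.4513, 0.2421]
orientation: [0.23, 3.131, 0.002]
force: [-6.5, -7.4, 23.3]
opening: 0.0009
gripper_force: 11.9
```

```bash
python3 -m handwheel '[[0,0,2,0,1],[0,0,3,0,1],[-1,-4.7,0,0,1],[-1,-4.7,0,0,1],[-1,-4.7,0,0,1],[-1,-4.7,0,0,1],[0,0,0,0,1],[0,0,0,0,1]]'
python3 - <<'E'
from plant import read_camera
import cv2
a=cv2.cvtColor(read_camera("wrist"),cv2.COLOR_RGB2BGR)[100:300,:]
b=cv2.cvtColor(read_camera("scene"),cv2.COLOR_RGB2BGR)[170:270,150:406]
cv2.imwrite("pics/w2.png",cv2.vconcat([a,cv2.resize(b,(512,200),interpolation=cv2.INTER_CUBIC)]))
E
```

```text
t: 5.15
tool_pos: [0.4932, 0.2632, 0.2885]
orientation: [0.231, 3.133, 0.001]
force: [-0.3, 0.4, -0.7]
opening: 0.0008
gripper_force: 0.0
```

View pics/w2.png

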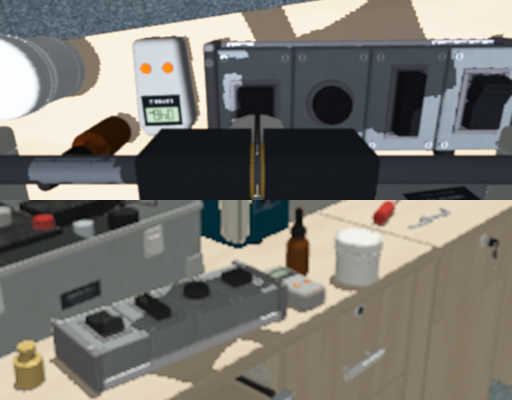

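The rocker is now tipped, with its near end raised in the scene crop. The fingertips sit over the square key at wrist-crop (257,110), and the neighbouring objects are clear of the gripper. I'll press the square key next.

```bash
python3 -m handwheel '[[0,0,-3,0,1],[0,0,-1,0,1],[0,0,-0.4,0,1],[0,0,-0.3,0,1],[0,0,-0.3,0,1],[0,0,0,0,1]]';  python3 -m handwheel '[[0,0,-0.2,0,1],[0,0,0,0,1]]'
```

```text
t: 6.0
tool_pos: [0.4935, 0.263, 0.2386]
orientation: [0.23, 3.132, 0.001]
force: [0.3, -0.0, 0.3]
opening: 0.0006
gripper_force: 0.3
t: 6.25
tool_pos: [0.4936, 0.263, 0.2383]
orientation: [0.23, 3.132, 0.001]
force: [-6.5, -2.5, 15.1]
opening: 0.0004
gripper_force: 7.5
```

```bash
python3 -m handwheel '[[0,0,2,0,1],[0,0,1,0,1],[0.4,3.1,0,0,1],[0.4,3.2,0,0,1],[0,0,0,0,1],[0,0,-1.2,0,1],[0,0,-0.8,0,1],[0,0,-0.4,0,1],[0,0,-0.4,0,1],[0,0,0,0,1]]';  python3 -m handwheel '[[0,0,-0.2,0,1],[0,0,-0.1,0,1],[0,0,0,0,1]]'
```

```text
t: 7.5
tool_pos: [0.5013, 0.3255, 0.2386]
orientation: [0.231, 3.133, -0.001]
force: [-1.5, -1.3, 2.4]
opening: 0.0006
gripper_force: 1.5
t: 7.88
tool_pos: [0.5015, 0.3257, 0.2379]
orientation: [0.23, 3.132, -0.0]
force: [-10.4, -7.2, 22.5]
opening: 0.0007
gripper_force: 11.0
```

The round key is bottomed out. I'll lift straight up, back off and check.

```bash
python3 -m handwheel '[[0,0,2,0,1],[0,0,4,0,1],[0,0,4,0,1],[-2,0,5,0,1],[-4,0,0,0,1],[-4,0,0,0,1],[0,0,0,0,1],[0,0,0,0,1]]'
python3 - <<'E'
from plant import read_camera
import cv2
a=cv2.cvtColor(read_camera("wrist"),cv2.COLOR_RGB2BGR)
b=cv2.cvtColor(read_camera("scene"),cv2.COLOR_RGB2BGR)[190:270,165:335]
cv2.imwrite("pics/w3.png",cv2.vconcat([cv2.resize(a,(400,300)),cv2.resize(b,(400,188),interpolation=cv2.INTER_CUBIC)]))
E
```

```text
t: 8.88
tool_pos: [0.4015, 0.3259, 0.3858]
orientation: [0.23, 3.132, 0.001]
force: [0.3, 0.1, 0.2]
opening: 0.001
gripper_force: 0.0
```

View pics/w3.png

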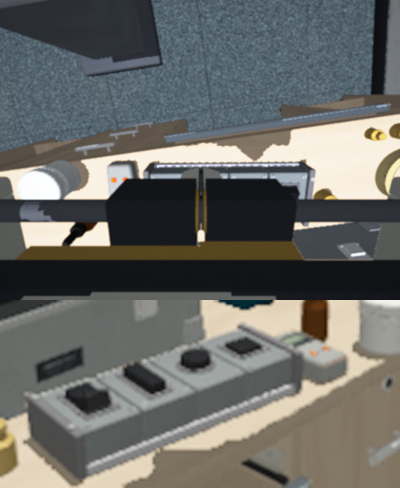

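The lower crop shows the rocker tipped (88,397), the round key up (195,357) and the square key low (243,346). The bar is up and the loose objects have not moved.

```bash
python3 -c "
from plant import job
print(job.close_job())"
```

```text
the job is handed in; nothing more can be done
None
```

I tipped the rocker, pressed the square key in and then pressed and released the round key, in that order; each bottomed out under the fingertips, the last picture showed the bar key up and the loose items in place, and I handed the job in, but no verdict came back.

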